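# Snap the retaining clip back on the edge sander's idler axle

## Robot

A 6-joint arm with a two-finger parallel gripper is mounted at the origin on the work surface. World frame = base frame: x ahead of the robot, y to its left, z up, the work surface at z = 0. Lengths are in m, angles in rad, forces in N, time in s.
With the tool pointing down it reaches from about 0.425 to 1.125 m from the base axis. Payload 14.9 kg.
Tool frame: the origin (TCP) lies midway between the tips of the shut fingers; the grasp point (between the pads) lies 19 mm behind it (manip.grip_point_offset is the distance from the TCP to the grasp point, in m); z points along the fingers, y is the line along which they close (so a half turn about z gives the same grasp; the last joint's range is limited). The gripper opens to 91 mm and grips with 3 to 60 N. Pads are 32 mm wide; open, the fingers measure 118 mm over their backs; the gripper's body (76 mm by 178 mm) begins 60 mm behind the grasp point.
Start: joints at [1.216, 0.379, 1.734, -0, 1.028, -0.033], TCP at [0.221, 0.664, 0.214] pointing down, gripper open.
Joint ranges: [-2.77, 2.77], [-0.74, 2.19], [0, 2.66], [-1.06, 4.2], [0.31, 2.87], [-3.08, 3.08]. Speed limits (rad/s): [1.89, 1.89, 2.39, 3.14, 3.14, 3.14].

## Interface

Orientations are given as a 3x3 rotation matrix whose columns are the frame's x, y, z axes.
In Python, from plant import manip gives the robot as it stands. The module is installed in compiled form; this text tells all that it offers.
- The arm moves only by the tool drive_tool, never from a script. Its argument "plan" is a list of rows, each a list of 7 numbers: the turn, a rotation vector about the tool's x, y, z in degrees, then the shift along the tool's x, y, z in m, then the opening, from 0 (shut) to 1 (fully open). A call has 1 to 12 rows; each row is the pose to reach, as a shift and turn from the pose commanded when the call began, along the tool's axes at that moment; what a row does not reach only later rows make up. A row lasts 1/10 s, in which the tool goes at most 50 mm and 8.59 degrees, less where a joint would pass 70% of its speed; a pose out of reach is approached as far as the arm can. A call with a gripper value outside its range is refused whole. The fingers move at their own pace and stop on an object; "grip_force" is the grip in N (left out, the last holds). Time passes only in rows, so rows that repeat a pose let the fingers close. It gives the time, the measured TCP pose, the force, the opening and the grip force at its end, in the units of the state.
- manip.get_obs(): the state, without advancing time (a new reading comes with each control period).
- manip.camera(name): name is "scene" or "top"; returns a dict with "pixels" (420x560x3 uint8, blue, green, red), "fx", "fy", "cx", "cy" (pixels), "dist_coeffs" ([k1, k2, p1, p2, k3] as OpenCV has them; the pictures are not rectified), "extrinsics" (4x4, takes a point from world to camera coordinates). Camera axes: x right, y down, z forward; pixel columns grow to the right and rows downward; lengths in m; the calibration is good to about 2 mm. A picture is of the moment at which its call begins. There is no depth.
- manip.hand_in(): hands the job in; it is judged then, once.
The state is a dict: "t": time; "q": joint angles; "joint_vel": joint speeds; "joint_torque": joint torques, N m; "eef_pos": TCP position; "tcp_rot": TCP orientation; "force": force on the tool from outside, world axes, zero at the start; "ft_torque": the same for the moment, N m; "finger_gap": finger opening in m; "finger_force": force on a finger pad.
Only numpy, scipy, OpenCV 4.12 (cv2) and the standard library are available. Lean on these libraries where they do the work, as an engineer would, in place of code of your own. Each camera call takes 0.05 s, during which the arm holds its last target. There are 200 camera calls.

## Task

The idler roller of the small edge sander is back on its axle: pick up the black retaining clip from the bench and push it sideways, open side first, into the groove of the axle just above the washer until it is snapped fully home, then let go of it. It should sit level and centred round the axle; work without knocking the plane, the jar or the screwdriver about.

Things in the scene. Friction and masses are not known exactly. Their poses are not given: they have to be found in the camera images.
- clip_bore (a point): Black nylon retaining clip, about 20 g, flat on the bench at first: a C-shaped ring 5 mm thick with a straight tab. This point is the bore's centre, 2.5 mm above the underside. +x points out of the C's open mouth, -x along the tab, z up along the ring's axis. Bore 15 mm, ring 29 mm across. Behind it a solid cross bar, x -20 to -13 mm, 27 mm wide, 5 mm thick.
- clip_mouth (a point): The narrowest place of the clip's mouth, 6 mm ahead of clip_bore, same axes: 11.4 mm wide between the ends of the two springy arms, then flared lead-in horns 18 mm apart that end 12 mm ahead of clip_bore. Each arm must spread 1.3 mm to pass the axle's neck (about 7 N of push, then it pulls itself home). The arms cannot spread if the ring is squeezed: hold it by the tab.
- clip_tab (a point): The centre of the clip's gripping tab, 6 mm above the clip's underside (half-way up) and 32 mm behind clip_bore; same axes. The tab is a bar 12 mm wide (along y), 12 mm high and 24 mm long: from the cross bar, 20 mm behind clip_bore, to 44 mm behind it. Fingers on the tab may bear against the cross bar when pushing.
- axle_groove (a point): Centre of the groove in the idler's fixed upright axle, half-way up, 154 mm above the bench. z up, +x level towards the drive drum. Axle 20 mm across; groove 8 mm high (150 to 158 mm) with a neck 14 mm across, open all round: the clip may come from any side. Above it stands the axle's end, up to 172 mm. A seated clip lying on the washer has clip_bore 1.5 mm below this point.
- washer_top (a point): Centre of the top face of the steel washer under the groove, 150 mm above the bench: 42 mm across, flat, level with the groove's lower edge, so a clip can be slid along it into the groove. Fixed.
- sander: Grey bench edge sander, fixed, its belt taken off. Origin on the bench under the idler's axle; +x towards the drive drum 188 mm away, +y to the side of the platen and work rest. Housing x -50 to 260, y -65 to 75 mm, 60 mm high. Idler: bright aluminium roller that turns freely, 50 mm across, top 142 mm. The drum, platen and all else are below 158 mm.
- finger_plane_center (a point): Bystander: small brass finger plane, 62 x 26 mm, 35 mm high, loose on the bench; point at its middle, 12 mm up.
- varnish_jar_center (a point): Bystander: small amber glass jar with a brass lid, 48 mm across, 62 mm high, loose on the bench; point at its middle, 30 mm up.
- screwdriver_center (a point): Bystander: screwdriver with a wooden handle, 190 mm long along its x, 26 mm thick, loose on the bench; point at its middle.
There are look-alikes about, which are no part of the job. Several things look just like the part that bears clip_bore: the one meant starts farthest to the robot's right.

How it is judged:
At the end, for the whole second after the job is handed in: The clip is snapped into the groove: the centre of its bore is within 2 mm of the axle's centre line and within 3 mm of the groove's mid-height, it lies level within 0.15 rad, and it has been let go (horizontal distance between clip_bore and axle_groove below 0.002 m and z of clip_bore in the frame of axle_groove between -0.003 and 0.003 m and angle between clip_bore's own z axis and vertical below 0.15 rad); the robot touches nothing.
It fails at once if a bystander (plane, jar or screwdriver) is shifted by more than 30 mm or the jar is tipped (distance of any of finger_plane_center, varnish_jar_center, screwdriver_center from where it was at the start of the episode above 0.03 m or angle between varnish_jar_center's own z axis and vertical above 0.5 rad).
It also fails if it takes over 38 s, if anything falls off the work surface, if the arm or the gripper's body presses on something with over 40 N, if the wrist force passes 120 N, or if a joint passes its speed limit or range.

## Working session

There is one attempt and no reset: what is moved stays moved. The work goes in short steps, Python scripts to look and compute and a tool call to move; the robot and the scene stay as the last step left them, time stands still between calls to the robot, and variables do not carry over. Pictures are saved under pics/ and viewed, at most 10 in all, crops included, and the job is handed in when it is done.

Besides the shell and the picture viewer there is one more tool, called as name([rows], argument=value, ...), one row to a line, values as JSON. drive_tool: Moves the arm, as the interface text tells. Its arguments: {"type":"object","properties":{"plan":{"type":"array"},"grip_force":{"type":"number"}},"required":["plan"]}

```bash
mkdir -p pics; cat > h.py <<'E'
import numpy as np, cv2
from plant import manip
def cam(n):
    c=manip.camera(n); K=np.array([[c["fx"],0,c["cx"]],[0,c["fy"],c["cy"]],[0,0,1.]])
    return c["pixels"],K,np.array(c["dist_coeffs"]),np.array(c["extrinsics"])
def ray(uv,K,d,E,z):
    n=cv2.undistortPoints(np.array(uv,float).reshape(-1,1,2),K,d).reshape(-1,2)
    r=np.c_[n,np.ones(len(n))]@E[:3,:3]; o=-E[:3,:3].T@E[:3,3]
    return o+r*((z-o[2])/r[:,2])[:,None]
def proj(P,K,d,E):
    return cv2.projectPoints(np.array(P,float).reshape(-1,1,3),cv2.Rodrigues(E[:3,:3])[0],E[:3,3],K,d)[0].reshape(-1,2)
E
python3 - <<'E'
from h import *
for n in("scene","top"):
    p,K,d,E=cam(n); cv2.imwrite(f"pics/{n}0.png",p); print(n,K[0,0],-E[:3,:3].T@E[:3,3],E[:3,:3].round(2).tolist())
o=manip.get_obs();print(o)
print(manip.grip_point_offset)
E
```

```text
scene 525.6291691911892 [1.37919012 0.10368646 0.71878146] [[-0.2, 0.98, 0.01], [0.59, 0.13, -0.8], [-0.79, -0.15, -0.6]]
top 458.8793786448091 [ 0.41151105 -0.05118435  0.89823992] [[-0.14, -0.99, -0.0], [-0.96, 0.13, -0.23], [0.22, -0.03, -0.97]]
{'t': 0.1, 'q': array([ 1.21570058e+00,  3.79365646e-01,  1.73470361e+00, -7.12427018e-06,
        1.02850551e+00, -3.33030406e-02]), 'joint_vel': array([-5.91979310e-04, -9.79867851e-05,  1.82384844e-04,  9.22550319e-04,
       -1.20990757e-03, -7.50130184e-04]), 'joint_torque': array([-7.63588705e-04, -7.65032101e+01, -4.35293233e+01,  6.51274365e-02,
        3.98189051e-02, -3.15572788e-05]), 'eef_pos': array([0.22127552, 0.66373999, 0.21335648]), 'tcp_rot': array([[-9.48671128e-01,  3.16264095e-01, -3.35738567e-04],
       [ 3.16264272e-01,  9.48670679e-01, -9.22960565e-04],
       [ 2.66060467e-05, -9.81768154e-04, -9.99999518e-01]]), 'force': array([0.775992  , 0.2175694 , 0.43603377]), 'ft_torque': array([0.04816186, 0.05944542, 0.05270236]), 'finger_force': 0.0, 'finger_gap': 0.09170666807272199}
0.0188
```

View pics/scene0.png

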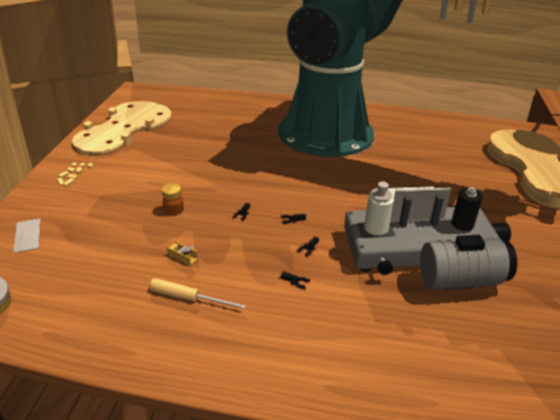

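View pics/top0.png

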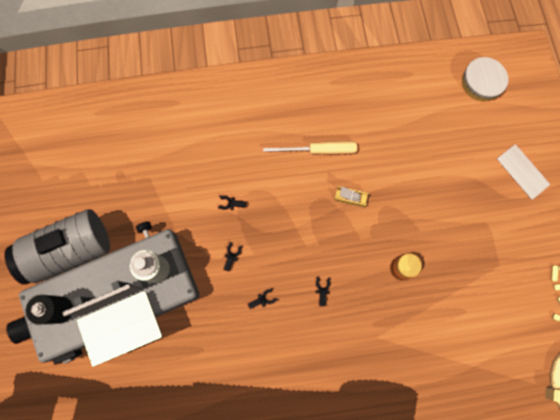

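The scene view has the sander at right, with its white idler at about (380,210). Four black clips sit near (242,211), (293,217), (309,245) and (295,280). In the top view the clips are near (323,291), (263,299), (232,257) and (233,203), and the axle is near (146,262). Image right in the top view is the robot's right.

```bash
python3 - <<'E'
from h import *
V={n:cam(n) for n in("scene","top")}
for n,roi in(("top",(205,180,340,320)),("scene",(220,190,330,300))):
    p,K,d,E=V[n]; m=(p.max(2)<45).astype(np.uint8)
    c,_=cv2.findContours(m,cv2.RETR_EXTERNAL,cv2.CHAIN_APPROX_NONE)
    for k in c:
        if cv2.contourArea(k)<25: continue
        M=cv2.moments(k);u=(M['m10']/M['m00'],M['m01']/M['m00'])
        if roi[0]<u[0]<roi[2] and roi[1]<u[1]<roi[3]: print(n,np.round(u,1),cv2.contourArea(k),ray([u],K,d,E,.004)[0].round(4))
def crop(n,x,y,w,h,s): return cv2.resize(V[n][0][y:y+h,x:x+w],None,fx=s,fy=s,interpolation=cv2.INTER_CUBIC)
a=crop("top",293,265,60,55,6);b=crop("top",110,235,60,55,6)
c=crop("scene",215,190,60,40,6);e=crop("scene",350,170,60,40,6)
cv2.imwrite("pics/c1.png",np.vstack([np.hstack([a,b]),np.hstack([c,e])]))
E
```

```text
top [259.5 300.5] 67.5 [ 0.4372 -0.0205  0.004 ]
top [322.6 294.5] 73.5 [ 0.4317 -0.1419  0.004 ]
top [230.4 259.5] 79.5 [0.5229 0.0258 0.004 ]
top [234.4 203.3] 72.0 [0.6339 0.0049 0.004 ]
scene [292.  278.6] 107.5 [0.6337 0.0049 0.004 ]
scene [310.7 244.8] 75.0 [0.5233 0.0265 0.004 ]
scene [295.1 217.9] 71.5 [ 0.4368 -0.0211  0.004 ]
scene [243.6 210.2] 53.0 [ 0.4329 -0.1417  0.004 ]
```

View pics/c1.png

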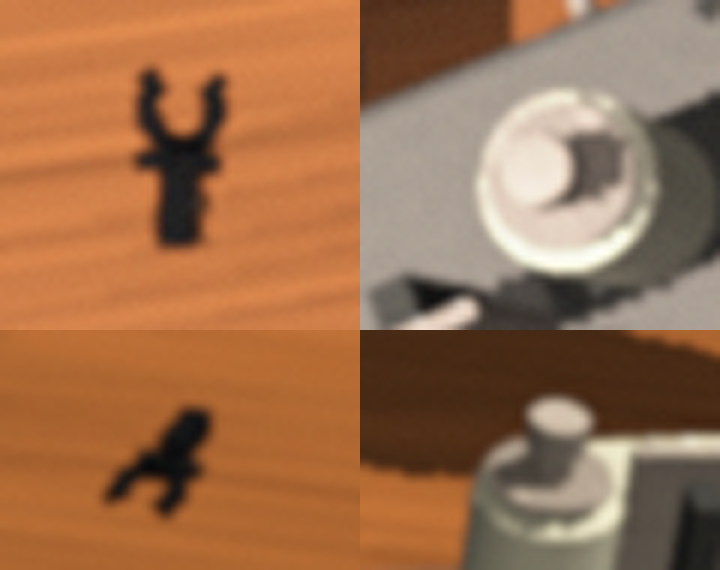

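The crops show the chosen clip in the top view: tab end near (322.6,305), bore near (322.8,284.5), horn tips at (318,276.6) and (329,278). The axle's end face is near (138.8,263) in the top view and (383,184) in the scene view.

```bash
cat >> h.py <<'E'
def tri(a,b,Va,Vb):
    A=[];B=[]
    for uv,(p,K,d,E) in((a,Va),(b,Vb)):
        o=-E[:3,:3].T@E[:3,3]; r=ray([uv],K,d,E,0)[0]-o; r/=np.linalg.norm(r)
        Q=np.eye(3)-np.outer(r,r);A.append(Q);B.append(Q@o)
    return np.linalg.lstsq(np.vstack(A),np.hstack(B),rcond=None)[0]
E
python3 - <<'E'
from h import *
S=cam("scene");T=cam("top")
print("axle tri",tri((382.9,184.1),(138.8,262.9),S,T).round(4))
print("axle planes",ray([(382.9,184.1)],*S[1:],.172).round(4),ray([(138.8,262.9)],*T[1:],.172).round(4))
# clip: min pts
p,K,d,E=T; m=(p.max(2)<60).astype(np.uint8); m[:265]=0;m[320:]=0;m[:,:300]=0;m[:,345:]=0
v,u=np.nonzero(m); P=ray(np.c_[u,v],K,d,E,.006)[:,:2]
c=P.mean(0); w,e=np.linalg.eigh(np.cov((P-c).T)); print("pca",c.round(4),e[:,1], len(P))
ax=e[:,1]*np.sign(e[0,1]); s=(P-c)@ax; print(s.min(),s.max())
t=P[s<-.012]; print("tab mean",t.mean(0))
for n,uv,z in(("tabend",(322.6,304.9),.012),("bar",(322.7,291.3),.005),("bore",(322.8,284.5),.0025),("h1",(318,276.6),.005),("h2",(329,278),.005)): print(n,ray([uv],K,d,E,z)[0].round(4))
# sander dir: drum top black at ~(41,309) z ~.155
print("drum",ray([(41,309)],K,d,E,.158).round(3))
E
```

```text
axle tri [0.5161 0.1565 0.1719]
axle planes [[0.5164 0.1559 0.172 ]] [[0.516 0.157 0.172]]
pca [ 0.436  -0.1424] [-0.99144222  0.13054624] 147
-0.02221342920877658 0.027292915787411692
tab mean [ 0.41892191 -0.13925235]
tabend [ 0.4124 -0.1381  0.012 ]
bar [ 0.4378 -0.143   0.005 ]
bore [ 0.4506 -0.1455  0.0025]
h1 [ 0.4668 -0.1384  0.005 ]
h2 [ 0.4612 -0.159   0.005 ]
drum [[0.464 0.327 0.158]]
```

drive_tool([
  [0,0,86,-0.332,-0.273,-0.057,0.5],
  [0,0,86,-0.332,-0.273,-0.057,0.5],
  [0,0,86,-0.332,-0.273,-0.057,0.5],
  [0,0,86,-0.332,-0.273,-0.057,0.5],
  [0,0,86,-0.332,-0.273,-0.057,0.5],
  [0,0,86,-0.332,-0.273,-0.057,0.5],
  [0,0,86,-0.332,-0.273,-0.057,0.5],
  [0,0,86,-0.332,-0.273,-0.057,0.5],
  [0,0,86,-0.332,-0.273,-0.057,0.5],
  [0,0,86,-0.332,-0.273,-0.057,0.5],
  [0,0,86,-0.332,-0.273,-0.057,0.5],
  [0,0,86,-0.332,-0.273,-0.057,0.5],
], grip_force=25)

```text
t: 1.5
eef_pos: [0.4498, 0.3003, 0.2709]
tcp_rot: [[0.245, 0.97, -0.0], [0.97, -0.245, 0.0], [-0.0, -0.0, -1.0]]
force: [0.1, 0.4, 0.1]
finger_gap: 0.0454
finger_force: 0.0
```

```bash
cat >> h.py <<'E'
def go(pos,az,tilt=None):
    """shift/turn in tool axes to reach TCP pos with tool x at azimuth az, pointing down"""
    from scipy.spatial.transform import Rotation as Ro
    o=manip.get_obs(); R=o["tcp_rot"]; c,s=np.cos(az),np.sin(az)
    D=np.array([[c,s,0],[s,-c,0],[0,0,-1.]])
    print("t",round(o["t"],2),"q",o["q"].round(2),"pos",o["eef_pos"].round(4),"az",round(np.arctan2(R[1,0],R[0,0]),4),"F",o["force"].round(1),"gap",round(o["finger_gap"],4))
    print("turn",np.degrees(Ro.from_matrix(R.T@D).as_rotvec()).round(2),"shift",(R.T@(np.array(pos)-o["eef_pos"])).round(4))
E
python3 -c "
from h import *
go((.416,-.139,.10),-.2)"
```

```text
t 1.5 q [0.55 0.06 2.02 0.   1.07 0.79] pos [0.4498 0.3003 0.2709] az 1.3235 F [0.1 0.4 0.1] gap 0.0454
turn [-0.000e+00  1.000e-02  8.729e+01] shift [-0.4342  0.0747  0.1709]
```

drive_tool([
  [0,0,87.3,-0.434,0.075,0.0,0.5],
  [0,0,87.3,-0.434,0.075,0.0,0.5],
  [0,0,87.3,-0.434,0.075,0.0,0.5],
  [0,0,87.3,-0.434,0.075,0.0,0.5],
  [0,0,87.3,-0.434,0.075,0.17,0.5],
  [0,0,87.3,-0.434,0.075,0.17,0.5],
  [0,0,87.3,-0.434,0.075,0.17,0.5],
  [0,0,87.3,-0.434,0.075,0.17,0.5],
  [0,0,87.3,-0.434,0.075,0.17,0.5],
  [0,0,87.3,-0.434,0.075,0.17,0.5],
  [0,0,87.3,-0.434,0.075,0.17,0.5],
  [0,0,87.3,-0.434,0.075,0.17,0.5],
])

```text
t: 2.7
eef_pos: [0.4142, -0.1387, 0.1005]
tcp_rot: [[0.98, -0.201, -0.001], [-0.201, -0.98, 0.001], [-0.002, -0.0, -1.0]]
force: [0.4, 0.6, 0.6]
finger_gap: 0.0461
finger_force: 0.0
```

```bash
python3 - <<'E'
from h import *
go((.416,-.139,.003),-.2)
S=cam("scene");T=cam("top")
def crop(V,x,y,w,h,s): return cv2.resize(V[0][y:y+h,x:x+w],None,fx=s,fy=s,interpolation=cv2.INTER_CUBIC)
cv2.imwrite("pics/c2.png",np.hstack([crop(T,270,235,100,100,4),crop(S,195,150,100,100,4)]))
E
```

```text
t 2.7 q [-0.38  0.16  2.3   0.    0.69  1.4 ] pos [ 0.4142 -0.1387  0.1005] az -0.202 F [0.4 0.6 0.6] gap 0.0461
turn [-0.02  0.09 -0.12] shift [ 0.002  -0.      0.0975]
```

View pics/c2.png

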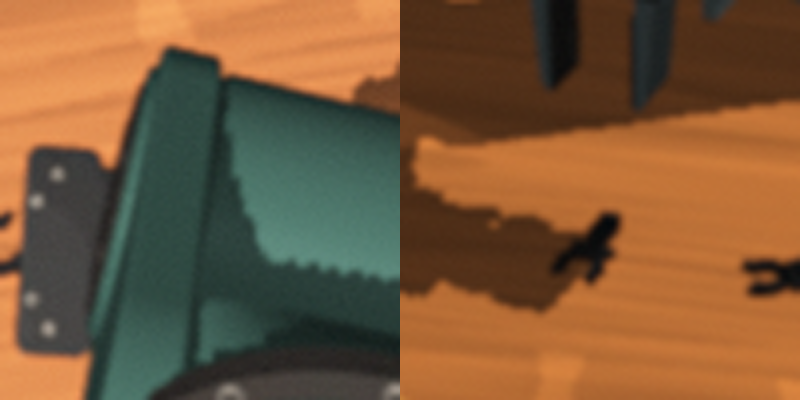

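In the scene crop the two finger tips hang above and behind the clip, which lies at about (342,212), with its tab pointing towards the robot. The top view is blocked by the arm. I descend and grip.

drive_tool([
  [0,0,0,0,0,0.05,0.5],
  [0,0,0,0,0,0.08,0.5],
  [0,0,0,0,0,0.097,0.5],
  [0,0,0,0,0,0.097,0.5],
  [0,0,0,0,0,0.097,0.5],
  [0,0,0,0,0,0.097,0],
  [0,0,0,0,0,0.097,0],
  [0,0,0,0,0,0.097,0],
  [0,0,0,0,0,0.097,0],
  [0,0,0,0,0,0.097,0],
  [0,0,0,0,0,0.097,0],
], grip_force=30)

```text
t: 3.9
eef_pos: [0.4146, -0.139, 0.0042]
tcp_rot: [[0.979, -0.204, 0.0], [-0.204, -0.979, -0.0], [0.0, 0.0, -1.0]]
force: [-1.6, 0.5, 8.9]
finger_gap: 0.0118
finger_force: 30.0
```

drive_tool([
  [0,0,0,0,0,-0.04,0],
  [0,0,0,0,0,-0.08,0],
  [0,0,0,0,0,-0.13,0],
  [0,0,0,0,0,-0.18,0],
  [0,0,0,0,0,-0.22,0],
  [0,0,0,0,0,-0.22,0],
  [0,0,0,0,0,-0.22,0],
])

```text
t: 4.6
eef_pos: [0.4146, -0.139, 0.2245]
tcp_rot: [[0.979, -0.204, 0.002], [-0.204, -0.979, -0.001], [0.002, 0.0, -1.0]]
force: [-0.1, 0.3, -1.0]
finger_gap: 0.0117
finger_force: 30.0
```

```bash
python3 - <<'E'
from h import *
# standoff: push az 1.5, bore 35 mm short of axle, TCP 37mm behind bore
a=1.5; u=np.array([np.cos(a),np.sin(a)]); ax=np.array([.516,.1565])
print(ax-u*(.037+.05)); go(np.r_[ax-u*(.037+.05),.225],a)
S=cam("scene");T=cam("top")
def crop(V,x,y,w,h,s): return cv2.resize(V[0][y:y+h,x:x+w],None,fx=s,fy=s,interpolation=cv2.INTER_CUBIC)
cv2.imwrite("pics/c3.png",np.hstack([crop(T,260,210,100,120,4),crop(S,170,80,100,120,4)]))
E
```

```text
[0.50984586 0.06971794]
t 4.6 q [-0.38 -0.07  2.24  0.    0.97  1.4 ] pos [ 0.4146 -0.139   0.2245] az -0.205 F [-0.1  0.3 -1. ] gap 0.0117
turn [ 1.000e-01 -6.000e-02 -9.769e+01] shift [ 0.0508 -0.2237 -0.0005]
```

View pics/c3.png

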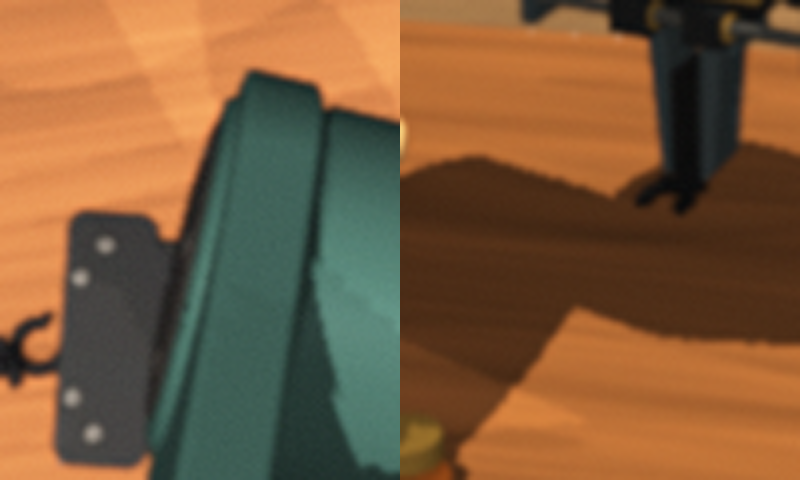

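The scene crop shows the clip held level in the finger tips, with its mouth to the front-left at about (337,130). The top view shows only one horn. I move to the standoff with the mouth facing the axle.

drive_tool([
  [0,0,-97.7,0.051,-0.224,0,0],
  [0,0,-97.7,0.051,-0.224,0,0],
  [0,0,-97.7,0.051,-0.224,0,0],
  [0,0,-97.7,0.051,-0.224,0,0],
  [0,0,-97.7,0.051,-0.224,0,0],
  [0,0,-97.7,0.051,-0.224,0,0],
  [0,0,-97.7,0.051,-0.224,0,0],
  [0,0,-97.7,0.051,-0.224,0,0],
  [0,0,-97.7,0.051,-0.224,0,0],
  [0,0,-97.7,0.051,-0.224,0,0],
  [0,0,-97.7,0.051,-0.224,0,0],
  [0,0,-97.7,0.051,-0.224,0,0],
])

```text
t: 5.9
eef_pos: [0.509, 0.0699, 0.2219]
tcp_rot: [[0.065, 0.998, -0.003], [0.998, -0.065, -0.0], [-0.001, -0.003, -1.0]]
force: [0.0, -1.5, -0.4]
finger_gap: 0.0119
finger_force: 30.0
```

drive_tool([
  [0,0,0,0,0,0.03,0],
  [0,0,0,0,0,0.06,0],
  [0,0,0,0,0,0.069,0],
  [0,0,0,0,0,0.069,0],
  [0,0,0,0,0,0.069,0],
])

```text
t: 6.4
eef_pos: [0.5102, 0.07, 0.1552]
tcp_rot: [[0.07, 0.998, -0.0], [0.998, -0.07, -0.0], [-0.0, -0.0, -1.0]]
force: [0.4, 0.5, 0.4]
finger_gap: 0.0116
finger_force: 30.0
```

```bash
python3 - <<'E'
from h import *
a=1.5; u=np.array([np.cos(a),np.sin(a)]); ax=np.array([.516,.1565])
go(np.r_[ax-u*(.037+.05),.1555],a)
S=cam("scene");T=cam("top")
def crop(V,x,y,w,h,s): return cv2.resize(V[0][y:y+h,x:x+w],None,fx=s,fy=s,interpolation=cv2.INTER_CUBIC)
cv2.imwrite("pics/c4.png",np.hstack([crop(T,115,220,80,80,5),crop(S,330,155,80,80,5)]))
E
```

```text
t 6.4 q [ 0.09  0.17  2.13 -0.    0.83  0.16] pos [0.5102 0.07   0.1552] az 1.5003 F [0.4 0.5 0.4] gap 0.0116
turn [-0.02  0.01  0.02] shift [-0.0003 -0.0003 -0.0003]
```

View pics/c4.png

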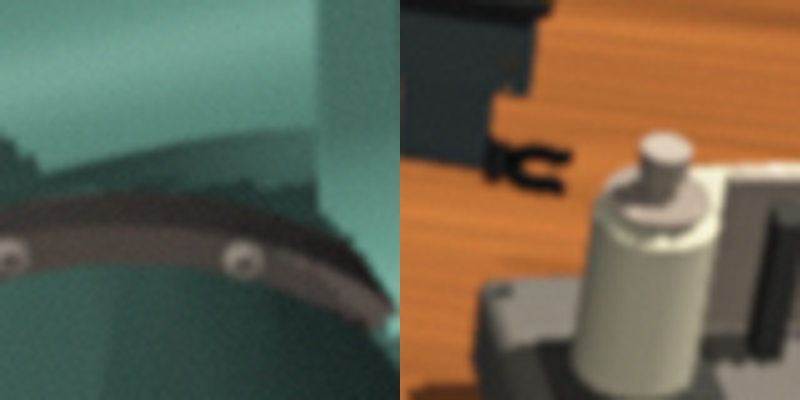

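The scene crop shows the clip level in front of the axle, with horn tips near (363.2,186.2) and (362.2,192.6) and the bore near (357,188.2). The axle is clear to its right.

```bash
python3 - <<'E'
from h import *
S=cam("scene")[1:]
h=ray([(363.2,186.2),(362.2,192.6),(357,188.2),(349.4,187.4)],*S,.1535)[:,:2]
a=ray([(382.9,184.1)],*S,.172)[0,:2]
u=np.array([np.cos(1.5),np.sin(1.5)]); v=np.array([u[1],-u[0]]) # v = tool y
tcp=np.array([.5102,.07])
print(h.round(4),a.round(4)); 
for P in list(h)+[h[:2].mean(0),a]: print("fwd",((P-tcp)@u).round(4),"toolY",((P-tcp)@v).round(4))
E
```

```text
[[0.5036 0.1194]
 [0.5266 0.1187]
 [0.5134 0.1078]
 [0.5138 0.093 ]] [0.5164 0.1559]
fwd 0.0488 toolY -0.0101
fwd 0.0498 toolY 0.0129
fwd 0.0379 toolY 0.0005
fwd 0.0232 toolY 0.002
fwd 0.0493 toolY 0.0014
fwd 0.0861 toolY 0.0001
```

drive_tool([
  [0,0,0,0.015,-0.0005,0,0],
  [0,0,0,0.025,-0.0005,0,0],
  [0,0,0,0.032,-0.0005,0,0],
  [0,0,0,0.035,-0.0005,0,0],
  [0,0,0,0.036,-0.0005,0,0],
  [0,0,0,0.036,-0.0005,0,0],
  [0,0,0,0.036,-0.0005,0,0],
], grip_force=45)

```text
t: 7.25
eef_pos: [0.5119, 0.1058, 0.1549]
tcp_rot: [[0.071, 0.998, -0.0], [0.998, -0.071, -0.0], [-0.0, -0.0, -1.0]]
force: [0.1, 0.0, 0.0]
finger_gap: 0.0113
finger_force: 45.0
```

drive_tool([
  [0,0,0,0.002,0,0,0],
  [0,0,0,0.004,0,0,0],
  [0,0,0,0.006,0,0,0],
  [0,0,0,0.006,0,0,0],
])

```text
t: 7.65
eef_pos: [0.5123, 0.112, 0.1548]
tcp_rot: [[0.071, 0.998, -0.0], [0.998, -0.071, -0.0], [-0.0, -0.0, -1.0]]
force: [-1.2, -0.0, -0.6]
finger_gap: 0.0114
finger_force: 45.0
```

drive_tool([
  [0,0,0,0.002,0,0,0],
  [0,0,0,0.003,0,0,0],
  [0,0,0,0.004,0,0,0],
  [0,0,0,0.004,0,0,0],
])

```text
t: 8.05
eef_pos: [0.5127, 0.1162, 0.1549]
tcp_rot: [[0.07, 0.998, -0.0], [0.998, -0.07, 0.0], [0.0, -0.0, -1.0]]
force: [-1.4, 1.3, -0.4]
finger_gap: 0.0115
finger_force: 45.0
```

drive_tool([
  [0,0,0,0.001,0,0,0],
  [0,0,0,0.002,0,0,0],
  [0,0,0,0.0025,0,0,0],
  [0,0,0,0.0025,0,0,0],
])

```text
t: 8.45
eef_pos: [0.5128, 0.1184, 0.1549]
tcp_rot: [[0.07, 0.998, -0.0], [0.998, -0.07, -0.0], [-0.0, -0.0, -1.0]]
force: [-0.3, -1.2, -0.2]
finger_gap: 0.0114
finger_force: 45.0
```

```bash
python3 - <<'E'
from h import *
go((.5135,.1195,.155),1.5)
S=cam("scene")[0]
cv2.imwrite("pics/c5.png",cv2.resize(S[160:220,340:420],None,fx=8,fy=8,interpolation=cv2.INTER_CUBIC))
E
```

```text
t 8.45 q [ 0.18  0.19  2.11 -0.    0.84  0.25] pos [0.5128 0.1184 0.1549] az 1.5005 F [-0.3 -1.2 -0.2] gap 0.0114
turn [-0.01  0.01  0.03] shift [ 0.0011  0.0006 -0.0001]
```

View pics/c5.png

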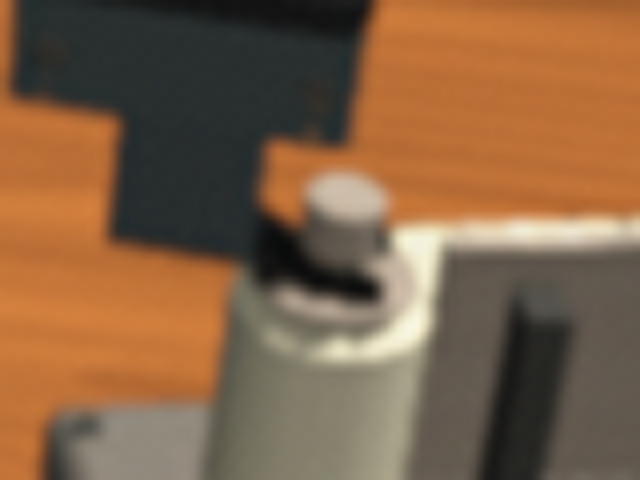

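The crop shows the clip round the axle, with its horns past the post at about (375,290) and lying level on the washer. One small further push will confirm it is seated.

drive_tool([
  [0,0,0,0.0005,0,0,0],
  [0,0,0,0.001,0,0,0],
  [0,0,0,0.001,0,0,0],
])

```text
t: 8.8
eef_pos: [0.5127, 0.1188, 0.1548]
tcp_rot: [[0.07, 0.998, -0.001], [0.998, -0.07, -0.001], [-0.001, -0.0, -1.0]]
force: [-1.8, -10.1, 1.4]
finger_gap: 0.0112
finger_force: 45.0
```

It hit a firm stop at 10 N, so the clip is bottomed on the neck. I ease back, release and rise.

drive_tool([
  [0,0,0,-0.0008,0,0.0005,0],
  [0,0,0,-0.0008,0,0.0005,0],
  [0,0,0,-0.0008,0,0.0005,0.4],
  [0,0,0,-0.0008,0,0.0005,0.4],
  [0,0,0,-0.0008,0,0.0005,0.4],
  [0,0,0,-0.0008,0,0.0005,0.4],
  [0,0,0,-0.0008,0,-0.02,0.4],
  [0,0,0,-0.0008,0,-0.06,0.4],
  [0,0,0,-0.0008,0,-0.1,0.4],
  [0,0,0,-0.1,0,-0.12,0.4],
  [0,0,0,-0.1,0,-0.12,0.4],
  [0,0,0,-0.1,0,-0.12,0.4],
])

```text
t: 10.0
eef_pos: [0.5061, 0.0161, 0.2765]
tcp_rot: [[0.074, 0.997, 0.002], [0.997, -0.074, -0.001], [-0.0, 0.003, -1.0]]
force: [0.1, 0.4, -1.0]
finger_gap: 0.0363
finger_force: 0.0
```

```bash
python3 - <<'E'
from h import *
o=manip.get_obs();print(o["t"],o["eef_pos"],o["finger_gap"])
S=cam("scene")[0];T=cam("top")[0]
c=lambda V,x,y: cv2.resize(V[y:y+60,x:x+60],None,fx=6,fy=6,interpolation=cv2.INTER_CUBIC)
cv2.imwrite("pics/c6.png",np.hstack([c(T,115,235),c(S,350,160)]))
E
```

```text
10.0 [0.5061419  0.01613459 0.27653122] 0.03631332930311139
```

View pics/c6.png

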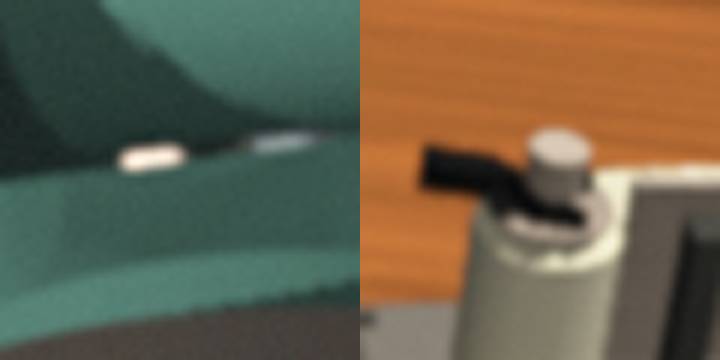

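The scene crop shows the clip seated round the axle and let go, tab pointing left (about (425–490,165)), gripper away. I check its level by projection before handing in.

```bash
python3 - <<'E'
from h import *
S=cam("scene"); a=1.5;u=np.array([np.cos(a),np.sin(a),0]);v=np.array([u[1],-u[0],0]);b=np.array([.516,.1565,.1525])
f=lambda x,y,z:b+u*x+v*y+np.array([0,0,z])
P=[f(-.044,.006,-.0025),f(-.044,.006,.0095),f(-.044,-.006,.0095),f(-.02,-.006,.0095),f(-.02,.0135,.0025),f(.012,.012,0),f(.012,-.012,0)]
q=proj(P,*S[1:]); q=(q-[350,160]+.4)*6+[360,0]; print(q.round(0).tolist())
E
```

```text
[[416.0, 191.0], [420.0, 161.0], [424.0, 141.0], [498.0, 153.0], [488.0, 203.0], [587.0, 223.0], [594.0, 183.0]]
```

```bash
python3 -c "
from plant import manip
print(manip.hand_in())"
```

```text
the job is handed in; nothing more can be done
None
```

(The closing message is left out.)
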